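# Stack the storage jars into a tower on their stand

### The job

Clear the worktop by stacking the four white stoneware jars into one tower on the round wooden stand: the largest in the stand's recess first, then the others one after another by size, each seated flat in the lid of the next larger one, the smallest on top. Leave the tower standing by itself, and do not shift the garlic bulb or the spice jar that stand among them.

Things in the scene. Friction and masses are not known exactly. Their poses are not given: they have to be found in the camera images.
- jar_largest: White round stoneware jar with dark wooden lid (fixed on), loose, upright: 68 mm in diameter, straight sides, 64 mm tall; the largest of four. Chamfered foot, 59 mm across at the bottom, 66 at 5 mm up. Its lid top is a flat recess 5 mm deep, 62 mm across, in a 3 mm wide lip; it takes the next smaller jar, whose underside then is 59 mm above this one's. About 0.30 kg. Origin: centre of underside; z up its axis.
- jar_second: White round stoneware jar with dark wooden lid (fixed on), loose, upright: 58 mm in diameter, straight sides, 56 mm tall; the second largest of four. Chamfered foot, 49 mm across at the bottom, 56 at 5 mm up. Its lid top is a flat recess 5 mm deep, 52 mm across, in a 3 mm wide lip; it takes the next smaller jar, whose underside then is 51 mm above this one's. About 0.24 kg. Origin: centre of underside; z up its axis.
- jar_third: White round stoneware jar with dark wooden lid (fixed on), loose, upright: 48 mm in diameter, straight sides, 48 mm tall; the third largest of four. Chamfered foot, 39 mm across at the bottom, 46 at 5 mm up. Its lid top is a flat recess 5 mm deep, 42 mm across, in a 3 mm wide lip; it takes the next smaller jar, whose underside then is 43 mm above this one's. About 0.18 kg. Origin: centre of underside; z up its axis.
- jar_smallest: White round stoneware jar with dark wooden lid (fixed on), loose, upright: 38 mm in diameter, straight sides, 42 mm tall; the smallest of four. Chamfered foot, 29 mm across at the bottom, 36 at 5 mm up. Its lid top is a flat recess 5 mm deep, 32 mm across, in a 3 mm wide lip, left empty. About 0.13 kg. Origin: centre of underside; z up its axis.
- stand: Low round stand of plain brown wood, fixed to the worktop, 92 mm in diameter, 16 mm high, with a flat recess 72 mm across and 5 mm deep that takes the largest jar; its floor is 11 mm above the worktop. Origin: centre of its underside, on the worktop (z = 0).
- spice_jar: Bystander among the jars: upright glass spice jar with a red cap, 47 mm in diameter, 97 mm tall. Origin: centre of its underside.
- garlic: Bystander among the jars: garlic bulb, 56 mm across, 56 mm tall. Origin: centre of its underside.

How it is judged (in metres and radians):
On the way, in this order (a step that is already met when the one before it is completed fails the run):
1. the largest jar stands seated in the recess of the stand, let go (horizontal distance between jar_largest and stand below 0.006 m and z of jar_largest in the frame of stand between 0.0085 and 0.0135 m and angle between jar_largest's own z axis and vertical below 0.06 rad and contact force between jar_largest and the fingers below 0.2 N), for 0.2 s.
2. the second jar stands seated in the recess of the largest jar's lid, let go (horizontal distance between jar_second and jar_largest below 0.006 m and z of jar_second in the frame of jar_largest between 0.0565 and 0.0615 m and angle between jar_second's own z axis and vertical below 0.06 rad and contact force between jar_second and the fingers below 0.2 N), for 0.2 s.
3. the third jar stands seated in the recess of the second jar's lid, let go (horizontal distance between jar_third and jar_second below 0.006 m and z of jar_third in the frame of jar_second between 0.0485 and 0.0535 m and angle between jar_third's own z axis and vertical below 0.06 rad and contact force between jar_third and the fingers below 0.2 N), for 0.2 s.
4. the smallest jar stands seated in the recess of the third jar's lid, let go (horizontal distance between jar_smallest and jar_third below 0.006 m and z of jar_smallest in the frame of jar_third between 0.0405 and 0.0455 m and angle between jar_smallest's own z axis and vertical below 0.06 rad and contact force between jar_smallest and the fingers below 0.2 N), for 0.2 s.
At the end, for the whole second after the job is handed in: The jars stand in one tower on the stand, largest, second, third, smallest from the bottom up; each is within 6 mm of the axis of what it stands on, seated to 2.5 mm in its recess, upright to 0.06 rad and at rest (under 0.02 m/s) (horizontal distance between jar_largest and stand below 0.006 m and z of jar_largest in the frame of stand between 0.0085 and 0.0135 m and angle between each of jar_largest, jar_second, jar_third, jar_smallest's own z axis and vertical below 0.06 rad and linear speed of each of jar_largest, jar_second, jar_third, jar_smallest below 0.02 m/s and horizontal distance between jar_second and jar_largest below 0.006 m and z of jar_second in the frame of jar_largest between 0.0565 and 0.0615 m and horizontal distance between jar_third and jar_second below 0.006 m and z of jar_third in the frame of jar_second between 0.0485 and 0.0535 m and horizontal distance between jar_smallest and jar_third below 0.006 m and z of jar_smallest in the frame of jar_third between 0.0405 and 0.0455 m); the robot touches nothing.
It fails at once if the spice jar is shifted by more than 30 mm (distance of spice_jar from where it was at the start of the episode above 0.03 m).
It fails at once if the garlic is shifted by more than 30 mm (distance of garlic from where it was at the start of the episode above 0.03 m).
It also fails if it takes over 120 s, if anything falls off the work surface, if the arm or the gripper's body presses on something with over 40 N, if the wrist force passes 120 N, or if a joint passes its speed limit or range.

### The arm

A 7-joint arm with a two-finger parallel gripper is mounted at the origin on a cart in front of the work surface, level with it; the furniture and walls round the work are solid. World frame = base frame: x ahead of the robot, y to its left, z up, the work surface at z = 0. Lengths are in m, angles in degrees, forces in N, time in s.
With the tool pointing down it reaches from about 0.425 to 0.875 m from the base axis. Payload 4.7 kg.
Tool frame: the origin (TCP) lies on the centre line of the jaws, within the pads' length; the fingertips stand 19 mm ahead of it and the grasp point (between the pads) is the TCP; z points along the fingers, y is the line along which they close (so a half turn about z gives the same grasp; the last joint's range is limited). The gripper opens to 87 mm and grips with 3 to 60 N. Pads are 19 mm wide; open, the fingers measure 117 mm over their backs; the gripper's body (75 mm by 190 mm) begins 51 mm behind the grasp point.
Start: joints at [76.61, 18.392, -4.016, 83.108, 1.295, 78.541, -3.26], TCP at [0.159, -0.63, 0.242] pointing down, gripper open.
Joint ranges: [-163.93, 163.93], [-17.29, 119.83], [-79.2, 71.16], [3.27, 140.29], [-89.18, 269.18], [5.43, 117.66], [-154.24, 154.24]. Speed limits (degrees/s): [147.25, 147.25, 180, 180, 180, 180, 180].

### API

Orientations are given as [roll, pitch, yaw] about the fixed x, y, z axes, in that order (R = Rz(yaw) Ry(pitch) Rx(roll)).
In Python, from cell import env, imaging gives the robot as it stands.
- The arm moves only by the shell command python3 -m crank 'ROWS' [OPENING] [FORCE]. ROWS is JSON, a list of rows, each an object of numbers: "x", "y", "z": the shift along the tool's x, y, z in m; "turn": the turn about the tool's z in rad. In form: [{"x": .., "y": .., "z": .., "turn": ..}, ...]. A call has 1 to 12 rows; each row is the pose to reach, as a shift and turn from the pose commanded when the call began, along the tool's axes at that moment; what a row does not reach only later rows make up. A row lasts 1/8 s, in which the tool goes at most 62.5 mm and 10.7 degrees, less where a joint would pass 70% of its speed; a pose out of reach is approached as far as the arm can. A call with a gripper value outside its range is refused whole. OPENING is the finger opening in m, from 0 to 0.087, set as the call begins (- or left out, the last holds). The fingers move at their own pace and stop on an object; FORCE is the grip in N (left out, the last holds). Time passes only in rows, so rows that repeat a pose let the fingers close. It gives the time, the measured TCP pose, the force, the opening and the grip force at its end, in the units of the state.
- env.get_obs(): the state, without advancing time (a new reading comes with each control period).
- imaging.read_camera(name): name is "scene" or "side" or "wrist"; returns the picture (400x640x3 uint8, red, green, blue); there is no depth.
- imaging.get_calibration(name): a dict with "camera_matrix" (3x3 intrinsics, pixels), "position" and "attitude" of the camera in the world. Camera axes: x right, y up, looking along -z (the intrinsics and any distortion apply to the point x, -y, -z); pixel columns grow to the right and rows downward; lengths in m; the calibration is good to about 2 mm. A picture is of the moment at which its call begins: read the wrist's pose just before it. get_calibration takes no time and is no camera call; for the wrist camera it gives the pose at the moment of the call.
- env.sign_off(): hands the job in; it is judged then, once.
The state is a dict: "time_s": time; "qpos": joint angles; "joint_velocities": joint speeds; "effort": joint torques, N m; "tool_pos": TCP position; "tool_rot": TCP orientation; "force": force on the tool from outside, world axes, zero at the start; "wrist_torque": the same for the moment, N m; "grip_width": finger opening in m; "grasp_force": force on a finger pad.
Only numpy, scipy, OpenCV 4.12 (cv2) and the standard library are available. Lean on these libraries where they do the work, as an engineer would, in place of code of your own. Each camera call takes 0.05 s, during which the arm holds its last target. There are 200 camera calls.

## Working session

There is one attempt and no reset: what is moved stays moved. The work goes in short steps, Python scripts to look and compute and a shell command to move; the robot and the scene stay as the last step left them, time stands still between calls to the robot, and variables do not carry over. Pictures are saved under pics/ and viewed, at most 16 in all, crops included, and the job is handed in when it is done.

```bash
ls; mkdir -p pics; python3 - <<'E'
from cell import env, imaging
import cv2
print(env.get_obs())
for n in("scene","side","wrist"):
    im=imaging.read_camera(n); cv2.imwrite(f"pics/{n}0.png",im[:,:,::-1]); print(n,imaging.get_calibration(n))
E
```

```text
pics
{'time_s': 0.0, 'qpos': array([76.608759  , 18.43951244, -4.01528936, 83.17585222,  1.29597086,
       78.54098498, -3.25984444]), 'joint_velocities': array([-0.09315577, -0.03892386, -0.03406212, -0.00156192,  0.01984739,
        0.08764817,  0.01358531]), 'effort': array([-8.23513310e-04, -4.91282737e+01, -4.04027542e-01, -3.12526989e+01,
       -6.39628479e-02,  4.37894999e-02,  1.86627576e-04]), 'tool_pos': array([ 0.15925467, -0.62964558,  0.240448  ]), 'tool_rot': array([-1.79888949e+02,  6.84373128e-03,  1.42011379e+01]), 'force': array([-0.17318013,  0.83909659, -0.08317599]), 'wrist_torque': array([ 0.00438272,  0.00954579, -0.00570208]), 'grasp_force': 0.0, 'grip_width': 0.08699080514933889}
scene {'camera_matrix': array([[410.26519741,   0.        , 311.9435786 ],
       [  0.        , 410.26519741, 199.11125287],
       [  0.        ,   0.        ,   1.        ]]), 'position': array([0.10740651, 0.25848131, 0.68320019]), 'attitude': array([  43.24692448,    0.32394856, -138.09702922])}
side {'camera_matrix': array([[499.08884736,   0.        , 316.11424817],
       [  0.        , 499.08884736, 200.85359007],
       [  0.        ,   0.        ,   1.        ]]), 'position': array([-0.18708608, -0.60484307,  0.48260213]), 'attitude': array([ 61.30095962,   0.27777428, -60.38147151])}
wrist {'camera_matrix': array([[355.01908086,   0.        , 316.2399024 ],
       [  0.        , 355.01908086, 197.31938047],
       [  0.        ,   0.        ,   1.        ]]), 'position': array([ 0.22277665, -0.61469592,  0.38377033]), 'attitude': array([-14.03691336,   0.08405158, -75.83265623])}
```

View pics/scene0.png

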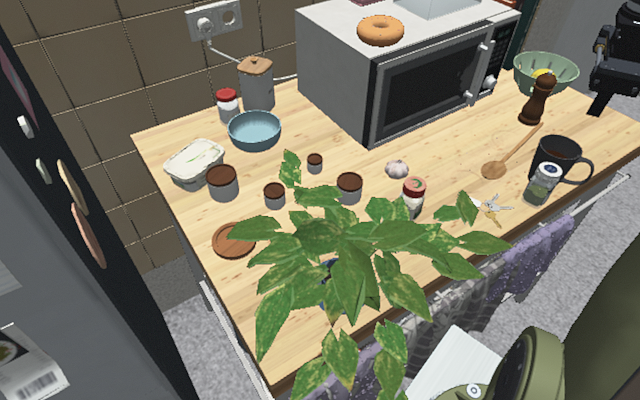

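View pics/side0.png

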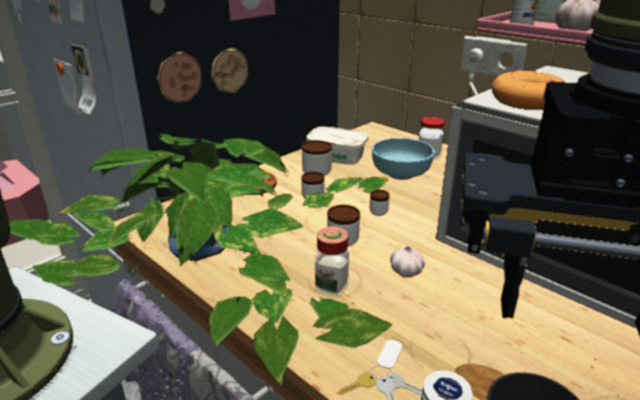

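The scene view shows the stand at (233,240) half under a leaf. The jars' lids are at: largest (221,175), third (274,188), smallest (315,158) and second (349,180). The garlic is at (397,169) and the spice jar at (413,190). The side view shows the lids at (316,148), (313,180), (380,197) and (344,217), with the plant in front of the robot.

```bash
cat > h.py <<'E'
import numpy as np, cv2
from scipy.spatial.transform import Rotation as Ro
from cell import env, imaging
def grab(n, save=None):
    c=imaging.get_calibration(n); im=imaging.read_camera(n)
    if save: cv2.imwrite(f"pics/{save}.png",im[:,:,::-1])
    return im,c
def ray(c,u,v):
    d=np.linalg.inv(c["camera_matrix"])@[u,v,1]
    return np.array(c["position"]),Ro.from_euler("xyz",c["attitude"],degrees=True).as_matrix()@(d*[1,-1,-1])
def cast(c,u,v,z):
    p,d=ray(c,u,v); return p+d*(z-p[2])/d[2]
def proj(c,P):
    q=Ro.from_euler("xyz",c["attitude"],degrees=True).as_matrix().T@(np.array(P)-c["position"])*[1,-1,-1]
    q=c["camera_matrix"]@q; return q[:2]/q[2]
def brown(im,vmax=110):
    h=cv2.cvtColor(im,cv2.COLOR_RGB2HSV)
    return cv2.inRange(h,(0,60,15),(18,255,vmax))
def blobs(m,amin=60):
    out=[]
    for k in cv2.findContours(m,cv2.RETR_EXTERNAL,cv2.CHAIN_APPROX_NONE)[0]:
        if cv2.contourArea(k)>amin:
            e=cv2.fitEllipse(cv2.convexHull(k)); out.append((e[0],e[1],cv2.contourArea(k),k))
    return out
def tomove(P,yaw=None):
    "shift in tool axes from measured pose to P"
    o=env.get_obs(); R=Ro.from_euler("xyz",o["tool_rot"],degrees=True).as_matrix()
    return R.T@(np.array(P)-o["tool_pos"])
E
python3 - <<'E'
from h import *
H=dict(L=.064,S=.056,T=.048,s=.042)
px=dict(scene=dict(L=(221,175),T=(274,188),s=(315,158),S=(349,180)),side=dict(L=(316,148),T=(313,180),s=(380,197),S=(344,217)))
for n in("scene","side"):
    im,c=grab(n); b=blobs(brown(im),40)
    for k,p in px[n].items():
        q=min(b,key=lambda t:np.hypot(t[0][0]-p[0],t[0][1]-p[1])); print(n,k,np.round(q[0],1),np.round(q[1],1),cast(c,*q[0],H[k]).round(4))
    print("garlic",cast(c,*((397,169) if n=="scene" else (407,262)),.028).round(3),"spice",cast(c,*((414,184) if n=="scene" else (333,236)),.097).round(3))
    if n=="scene": print("stand",[cast(c,u,v,.016).round(3) for u,v in((212,241),(233,223),(231,258))],"plantpot",cast(c,330,285,.1))
E
```

```text
scene L [220.1 174.7] [22.1 30.6] [ 0.6994 -0.0934  0.064 ]
scene T [273.6 190.3] [16.6 20.9] [ 0.5889 -0.1481  0.048 ]
scene s [314.3 158.7] [11.5 14.1] [ 0.5963 -0.2892  0.042 ]
scene S [349.3 181.4] [19.4 24.9] [ 0.4785 -0.2719  0.056 ]
garlic [ 0.437 -0.403  0.028] spice [ 0.351 -0.318  0.097]
stand [array([0.604, 0.017, 0.016]), array([ 0.608, -0.043,  0.016]), array([0.542, 0.018, 0.016])] plantpot [ 0.32585691 -0.02409311  0.1       ]
side L [314.2 146.7] [13.4 35.3] [ 0.6881 -0.1002  0.064 ]
side T [313.  177.8] [12.9 24.4] [ 0.5818 -0.1582  0.048 ]
side s [379.5 195.3] [10.8 19.4] [ 0.5881 -0.2984  0.042 ]
side S [343.2 214.3] [18.8 32.6] [ 0.4705 -0.2814  0.056 ]
garlic [ 0.431 -0.413  0.028] spice [ 0.345 -0.328  0.097]
```

View pics/wrist0.png

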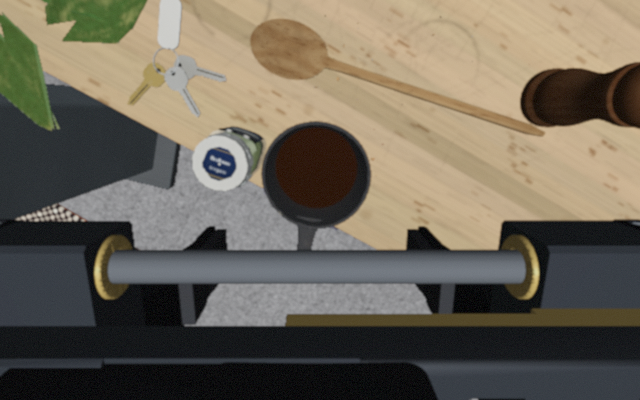

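The wrist view shows only the keys, spoon and mug; the jars are out of its frame. Next I check the obstacles and plan a move to look from above.

```bash
python3 - <<'E'
from h import *
cs,cd=[imaging.get_calibration(n) for n in("scene","side")]
def tri(a,b):
    p,d=ray(cs,*a);q,e=ray(cd,*b)
    t=np.linalg.lstsq(np.c_[d,-e],q-p,rcond=None)[0]; A=p+d*t[0];B=q+e*t[1]; return ((A+B)/2).round(3),np.linalg.norm(A-B).round(3)
print("L",tri((220.1,174.7),(314.2,146.7)))
print("leaf near s tip", tri((287,151),(386,183)), tri((297,186),(330,186)))
print("leaf right tip",tri((512,247),(390,322)), tri((474,195),(390,322)))
print("leaf top tip L", tri((233,220),(285,168)))
print("microwave",cast(cs,370,140,0),cast(cs,298,95,0)); print("butter",cast(cs,205,187,.0),cast(cs,223,150,.04),"bowl",cast(cs,232,140,.04),cast(cs,280,140,.04))
print("stand c",cast(cs,236,240,.016))
print("to view pose",tomove((.53,-.25,.36)))
E
```

```text
L (array([ 0.701, -0.094,  0.06 ]), np.float64(0.004))
leaf near s tip (array([ 0.675, -0.277,  0.026]), np.float64(0.004)) (array([ 0.569, -0.2  ,  0.042]), np.float64(0.009))
leaf right tip (array([ 0.19 , -0.422,  0.042]), np.float64(0.143)) (array([ 0.268, -0.443,  0.039]), np.float64(0.02))
leaf top tip L (array([ 0.625, -0.055,  0.019]), np.float64(0.022))
microwave [ 0.56795388 -0.47857156  0.        ] [ 0.85756412 -0.50899358  0.        ]
butter [ 0.75410166 -0.07908513  0.        ] [ 0.78524167 -0.16782659  0.04      ] bowl [ 0.79847119 -0.2076462   0.04      ] [ 0.7087359  -0.28702754  0.04      ]
stand c [ 0.5688134  -0.01763737  0.016     ]
to view pose [ 0.45252174 -0.27752325 -0.11873977]
```

```bash
python3 -m crank '[{"x":0.0,"y":0.0,"z":-0.06},{"x":0.02,"y":-0.02,"z":-0.11},{"x":0.06,"y":-0.05,"z":-0.12},{"x":0.11,"y":-0.08,"z":-0.12},{"x":0.16,"y":-0.11,"z":-0.12},{"x":0.21,"y":-0.14,"z":-0.12},{"x":0.26,"y":-0.17,"z":-0.12},{"x":0.31,"y":-0.2,"z":-0.12},{"x":0.36,"y":-0.23,"z":-0.12},{"x":0.41,"y":-0.26,"z":-0.12},{"x":0.45,"y":-0.28,"z":-0.12},{"x":0.45,"y":-0.28,"z":-0.12}]' 0.087 20
python3 -m crank '[{"x":0,"y":0,"z":0},{"x":0,"y":0,"z":0}]'
python3 - <<'E'
from h import *
o=env.get_obs();print(o["tool_pos"],o["tool_rot"],o["force"])
grab("wrist","w1")
E
```

```text
[ 0.15933572 -0.62993824  0.24104985] [-1.79950774e+02  3.54702199e-03  1.41976635e+01] [-0.54129442  0.35095635 -0.71728971]invalid input
invalid input
```

View pics/w1.png

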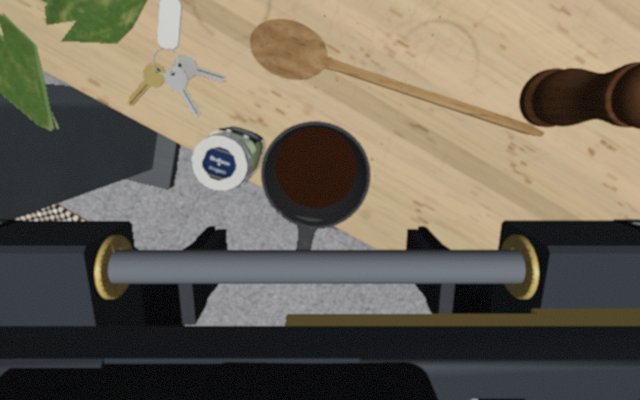

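The move was refused, probably because each row needs all four keys, so the wrist view hasn't changed.

```bash
python3 -m crank '[{"x":0.0,"y":0.0,"z":-0.06,"turn":0},{"x":0.02,"y":-0.02,"z":-0.11,"turn":0},{"x":0.06,"y":-0.05,"z":-0.12,"turn":0},{"x":0.11,"y":-0.08,"z":-0.12,"turn":0},{"x":0.16,"y":-0.11,"z":-0.12,"turn":0},{"x":0.21,"y":-0.14,"z":-0.12,"turn":0},{"x":0.26,"y":-0.17,"z":-0.12,"turn":0},{"x":0.31,"y":-0.2,"z":-0.12,"turn":0},{"x":0.36,"y":-0.23,"z":-0.12,"turn":0},{"x":0.41,"y":-0.26,"z":-0.12,"turn":0},{"x":0.45,"y":-0.28,"z":-0.12,"turn":0},{"x":0.45,"y":-0.28,"z":-0.12,"turn":0}]' 0.087 20
python3 -m crank '[{"x":0,"y":0,"z":0,"turn":0},{"x":0,"y":0,"z":0,"turn":0}]'
python3 - <<'E'
from h import *
o=env.get_obs();print(o["tool_pos"],o["tool_rot"],o["force"])
im,c=grab("wrist","w2")
print({n:proj(c,P).round() for n,P in dict(L=(.694,-.097,.064),T=(.585,-.153,.048),s=(.592,-.294,.042),S=(.4745,-.277,.056),st=(.569,-.018,.016)).items()})
E
```

```text
time_s: 1.8
tool_pos: [0.5296, -0.2438, 0.3613]
tool_rot: [-179.9, -0.1, 14.7]
force: [-0.8, -0.9, 0.4]
grip_width: 0.0871
grasp_force: 0.0
time_s: 2.05
tool_pos: [0.526, -0.25, 0.3616]
tool_rot: [180.0, 0.0, 14.0]
force: [-0.3, -0.2, -0.5]
grip_width: 0.0869
grasp_force: 0.0
[ 0.52599186 -0.24997168  0.36155532] [1.79963981e+02 3.56496340e-02 1.40343118e+01] [-0.31436662 -0.17191969 -0.45709416]
{'L': array([218., -17.]), 'T': array([251.,  96.]), 's': array([362., 118.]), 'S': array([326., 204.]), 'st': array([152.,  83.])}
```

View pics/w2.png

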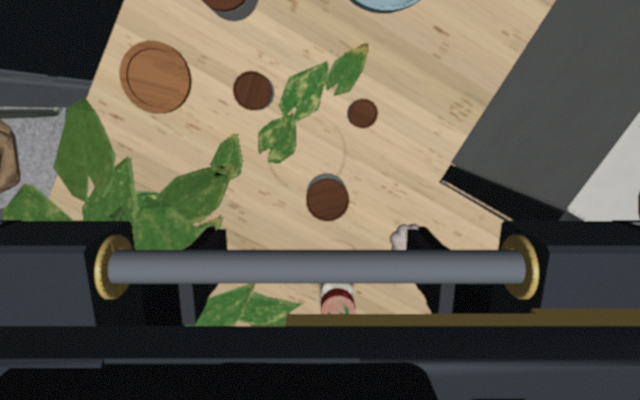

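This overhead view shows the stand at (155,76), third at (253,90), smallest at (362,113), second at (327,199), and the largest cut off at the top edge (235,5). Next I measure these and move back-left so the largest comes into view.

```bash
cat > m.py <<'E'
from h import *
H=dict(L=.064,S=.056,T=.048,s=.042)
def lids(guess,save=None,names=None):
    im,c=grab("wrist",save); b=blobs(brown(im,110),60); r={}
    for k,P in guess.items():
        if names and k not in names: continue
        p=proj(c,(*P,H[k])) 
        if not b: continue
        q=min(b,key=lambda t:np.hypot(t[0][0]-p[0],t[0][1]-p[1])); x=cast(c,*q[0],H[k])
        f=c["camera_matrix"][0,0]; r[k]=x
        e=np.array(q[1])*np.linalg.norm(x-c["position"])/f
        print(k,np.round(q[0],1),x.round(4),"diam mm",(e*1000).round(1),"shift",tomove(x).round(4))
    return im,c,r
def stand(im,c,p):
    h=cv2.cvtColor(im,cv2.COLOR_RGB2HSV); m=cv2.inRange(h,(0,100,80),(15,255,190))
    q=min(blobs(m,500),key=lambda t:np.hypot(t[0][0]-p[0],t[0][1]-p[1])); x=cast(c,*q[0],.016)
    print("stand",np.round(q[0],1),x.round(4),"diam",(np.array(q[1])*np.linalg.norm(x-c["position"])/c["camera_matrix"][0,0]*1000).round(1),h[int(q[0][1]),int(q[0][0])])
G=dict(L=(.694,-.097),T=(.585,-.153),s=(.592,-.294),S=(.4745,-.277))
E
python3 - <<'E'
from m import *
im,c,r=lids(G,names="TsS"); stand(im,c,(155,76))
h=cv2.cvtColor(im,cv2.COLOR_RGB2HSV);print(h[76,155],h[90,253],h[50,200],h[76,187])
print("goto",tomove((.58,-.11,.30)))
E
```

```text
T [252.1  90.3] [ 0.5915 -0.153   0.048 ] diam mm [47.9 51.1] shift [ 0.0869 -0.0781  0.3136]
s [362.3 113.1] [ 0.5982 -0.293   0.042 ] diam mm [36.5 37.9] shift [0.0594 0.0594 0.3197]
S [327.1 199.3] [ 0.4815 -0.2765  0.056 ] diam mm [54.7 55.3] shift [-0.0498  0.0151  0.3057]
stand [154.8  76.8] [ 0.5775 -0.0205  0.016 ] diam [100.9 114. ] [ 13 130 151]
[ 14 141 147] [ 11 142  81] [ 17  71 200] [ 13 135 140]
goto [ 0.0861494  -0.12242786  0.06156618]
```

```bash
python3 -m crank '[{"x":0.03,"y":-0.04,"z":0,"turn":0},{"x":0.06,"y":-0.08,"z":0,"turn":0},{"x":0.085,"y":-0.12,"z":0,"turn":0},{"x":0.085,"y":-0.12,"z":0,"turn":0},{"x":0.085,"y":-0.12,"z":0,"turn":0},{"x":0.085,"y":-0.12,"z":0,"turn":0}]'
python3 - <<'E'
from m import *
im,c,r=lids(G,"w3",names="LT"); stand(im,c,proj(c,(.5775,-.0205,.016)))
E
```

```text
time_s: 2.9
tool_pos: [0.5795, -0.1135, 0.3615]
tool_rot: [180.0, 0.0, 14.0]
force: [-1.0, -0.1, -0.7]
grip_width: 0.087
grasp_force: 0.0
L [327.5  57.6] [ 0.7019 -0.0975  0.064 ] diam mm [69.2 76.2] shift [0.1227 0.0141 0.2974]
T [346.3 158. ] [ 0.5922 -0.1513  0.048 ] diam mm [45.2 45.9] shift [0.0032 0.0397 0.3135]
stand [248.1 141.9] [ 0.5776 -0.0191  0.016 ] diam [91.2 94.8] [ 13 130 153]
```

View pics/w3.png

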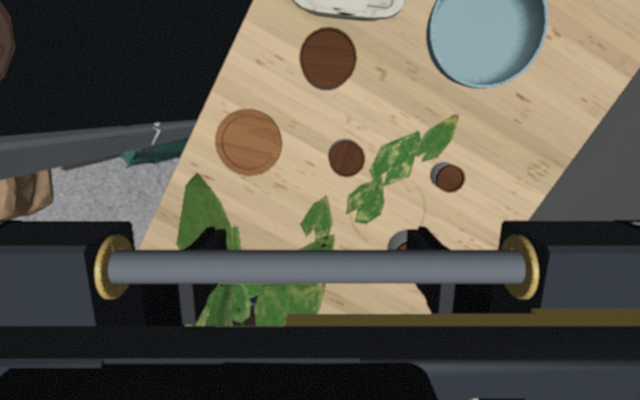

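The third view confirms the positions: largest (327,58), stand (248,142), third (346,158), smallest (450,178). I move above the largest at TCP z ≈ 0.20 and measure it there.

```bash
python3 -m crank '[{"x":0.04,"y":0.005,"z":0.03,"turn":0},{"x":0.08,"y":0.01,"z":0.06,"turn":0},{"x":0.123,"y":0.014,"z":0.09,"turn":0},{"x":0.123,"y":0.014,"z":0.13,"turn":0},{"x":0.123,"y":0.014,"z":0.16,"turn":0},{"x":0.123,"y":0.014,"z":0.16,"turn":0},{"x":0.123,"y":0.014,"z":0.16,"turn":0},{"x":0.123,"y":0.014,"z":0.16,"turn":0}]'
python3 - <<'E'
from m import *
im,c,r=lids(G,"w4",names="L"); stand(im,c,proj(c,(.5775,-.02,.016)))
print(im.shape, tomove((r["L"][0],r["L"][1],.042)))
E
```

```text
time_s: 3.95
tool_pos: [0.7036, -0.0949, 0.2039]
tool_rot: [179.9, -0.2, 14.2]
force: [0.3, 0.6, -0.8]
grip_width: 0.0871
grasp_force: 0.0
L [317.8 191.5] [ 0.7039 -0.097   0.064 ] diam mm [64.6 65.1] shift [-0.0005  0.0021  0.1397]
stand [229.1 298.3] [ 0.5613 -0.0389  0.016 ] diam [37.9 70.8] [ 14 132 151]
(400, 640, 3) [-0.00053501  0.00208624  0.16170072]
```

```bash
python3 -m crank '[{"x":0,"y":0.002,"z":0.03,"turn":0},{"x":0,"y":0.002,"z":0.06,"turn":0},{"x":0,"y":0.002,"z":0.09,"turn":0},{"x":0,"y":0.002,"z":0.12,"turn":0},{"x":0,"y":0.002,"z":0.145,"turn":0},{"x":0,"y":0.002,"z":0.16,"turn":0},{"x":0,"y":0.002,"z":0.162,"turn":0},{"x":0,"y":0.002,"z":0.162,"turn":0}]'
python3 -m crank '[{"x":0,"y":0,"z":0,"turn":0},{"x":0,"y":0,"z":0,"turn":0},{"x":0,"y":0,"z":0,"turn":0},{"x":0,"y":0,"z":0,"turn":0},{"x":0,"y":0,"z":0,"turn":0},{"x":0,"y":0,"z":0,"turn":0}]' 0.05 20
```

```text
time_s: 5.0
tool_pos: [0.704, -0.0965, 0.0408]
tool_rot: [180.0, -0.1, 14.2]
force: [0.1, -0.4, 0.4]
grip_width: 0.0868
grasp_force: 0.0
time_s: 5.75
tool_pos: [0.7035, -0.0965, 0.0401]
tool_rot: [180.0, -0.0, 14.2]
force: [-0.7, -0.3, 5.3]
grip_width: 0.0679
grasp_force: 20.0
```

```bash
python3 -m crank '[{"x":0,"y":0,"z":-0.02,"turn":0},{"x":0,"y":0,"z":-0.05,"turn":0},{"x":0,"y":0,"z":-0.1,"turn":0},{"x":-0.03,"y":-0.03,"z":-0.1,"turn":0},{"x":-0.06,"y":-0.06,"z":-0.1,"turn":0},{"x":-0.09,"y":-0.09,"z":-0.1,"turn":0},{"x":-0.103,"y":-0.105,"z":-0.1,"turn":0},{"x":-0.103,"y":-0.105,"z":-0.1,"turn":0},{"x":-0.103,"y":-0.105,"z":-0.1,"turn":0},{"x":-0.103,"y":-0.105,"z":-0.1,"turn":0}]'
python3 - <<'E'
from h import *
print(tomove((.5776,-.0198,.051)).round(4),env.get_obs()["force"]); grab("scene","s5")
E
```

```text
time_s: 7.0
tool_pos: [0.5782, -0.0208, 0.1395]
tool_rot: [-180.0, -0.0, 14.1]
force: [-0.2, 0.3, -3.0]
grip_width: 0.0679
grasp_force: 20.0
[-0.0003 -0.0011  0.0885] [-0.22054011  0.27257589 -2.97970574]
```

View pics/s5.png

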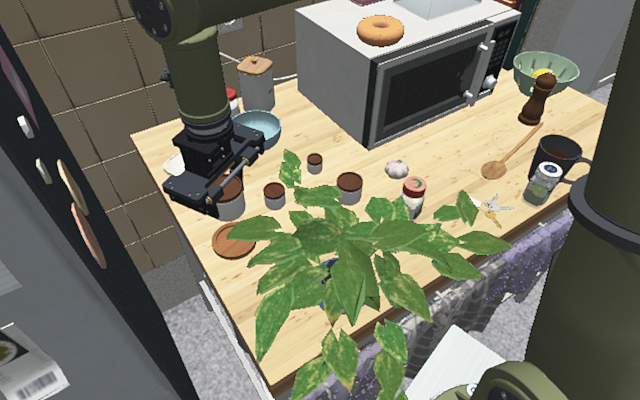

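The scene view shows the largest jar hanging in the gripper near (232,195), above the stand at (233,240). I lower it slowly.

```bash
python3 -m crank '[{"x":0,"y":-0.001,"z":0.02,"turn":0},{"x":0,"y":-0.001,"z":0.05,"turn":0},{"x":0,"y":-0.001,"z":0.07,"turn":0},{"x":0,"y":-0.001,"z":0.08,"turn":0},{"x":0,"y":-0.001,"z":0.084,"turn":0},{"x":0,"y":-0.001,"z":0.087,"turn":0},{"x":0,"y":-0.001,"z":0.088,"turn":0},{"x":0,"y":-0.001,"z":0.088,"turn":0}]'
```

```text
time_s: 8.05
tool_pos: [0.5776, -0.0191, 0.052]
tool_rot: [180.0, -0.0, 14.2]
force: [0.3, -0.5, -2.6]
grip_width: 0.0678
grasp_force: 20.0
```

```bash
python3 -m crank '[{"x":0,"y":0,"z":0.001,"turn":0},{"x":0,"y":0,"z":0.0015,"turn":0},{"x":0,"y":0,"z":0.0015,"turn":0},{"x":0,"y":0,"z":0.0015,"turn":0}]'
python3 -m crank '[{"x":0,"y":0,"z":0,"turn":0},{"x":0,"y":0,"z":0,"turn":0},{"x":0,"y":0,"z":0,"turn":0},{"x":0,"y":0,"z":0,"turn":0},{"x":0,"y":0,"z":-0.03,"turn":0},{"x":0,"y":0,"z":-0.08,"turn":0},{"x":0,"y":0,"z":-0.14,"turn":0},{"x":0,"y":0,"z":-0.17,"turn":0},{"x":0,"y":0,"z":-0.17,"turn":0},{"x":0,"y":0,"z":-0.17,"turn":0}]' 0.087
python3 - <<'E'
from m import *
H["L"]=.075
im,c,r=lids(dict(L=(.5776,-.0198)),"w6"); H["S"]=.056
print("S",tomove((.4815,-.2765,.2)).round(4), "T",tomove((.592,-.152,.2)).round(4))
E
```

```text
time_s: 8.55
tool_pos: [0.5777, -0.019, 0.051]
tool_rot: [180.0, -0.0, 14.2]
force: [-2.4, 0.1, 5.7]
grip_width: 0.0678
grasp_force: 20.0
time_s: 9.8
tool_pos: [0.5766, -0.0192, 0.2188]
tool_rot: [-180.0, 0.1, 14.2]
force: [-1.3, 0.7, -0.5]
grip_width: 0.0872
grasp_force: 0.0
L [316.6 187.5] [ 0.5784 -0.0196  0.075 ] diam mm [64.3 65.7] shift [0.0023 0.0011 0.1433]
S [-0.155   0.2263  0.0186] T [-0.0173  0.1326  0.0183]
```

View pics/w6.png

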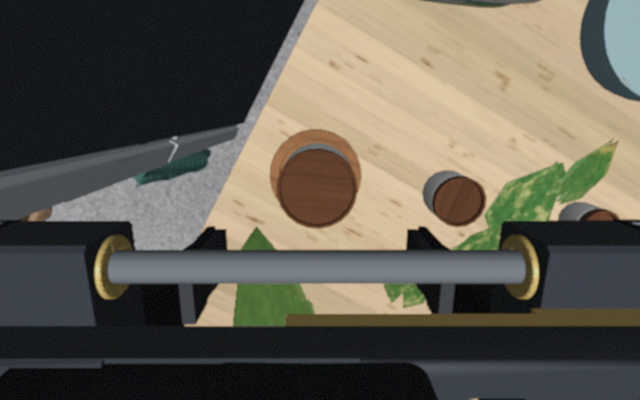

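The largest jar sits on the stand at (317,187). On to the second jar.

```bash
python3 -m crank '[{"x":-0.03,"y":0.04,"z":0,"turn":0},{"x":-0.06,"y":0.085,"z":0,"turn":0},{"x":-0.09,"y":0.13,"z":0,"turn":0},{"x":-0.12,"y":0.175,"z":0,"turn":0},{"x":-0.145,"y":0.21,"z":0.01,"turn":0},{"x":-0.155,"y":0.226,"z":0.02,"turn":0},{"x":-0.155,"y":0.226,"z":0.025,"turn":0},{"x":-0.155,"y":0.226,"z":0.025,"turn":0},{"x":-0.155,"y":0.226,"z":0.025,"turn":0},{"x":-0.155,"y":0.226,"z":0.025,"turn":0}]'
python3 - <<'E'
from m import *
im,c,r=lids(G,"w7",names="S"); print(tomove((r["S"][0],r["S"][1],.036)).round(4))
E
```

```text
time_s: 11.1
tool_pos: [0.4833, -0.275, 0.1955]
tool_rot: [180.0, -0.0, 14.3]
force: [-0.3, -0.7, 0.8]
grip_width: 0.0868
grasp_force: 0.0
S [316.8 193.5] [ 0.4816 -0.2767  0.056 ] diam mm [55.3 56. ] shift [-0.0019  0.0009  0.1395]
[-0.0019  0.0009  0.1595]
```

View pics/w7.png

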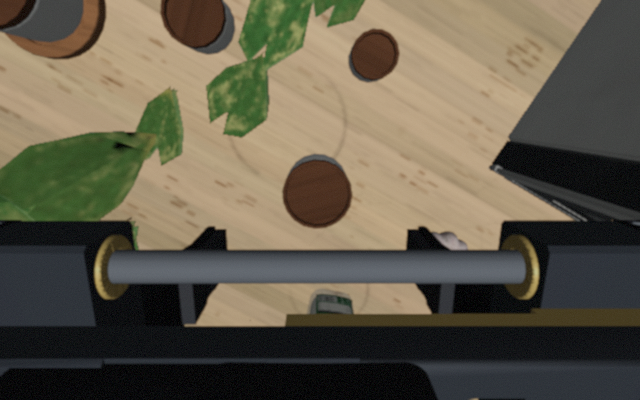

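The second jar is at (317,193), with the garlic at (450,240) well outside the right finger. I descend and grip.

```bash
python3 -m crank '[{"x":-0.001,"y":0.001,"z":0.03,"turn":0},{"x":-0.002,"y":0.001,"z":0.06,"turn":0},{"x":-0.002,"y":0.001,"z":0.09,"turn":0},{"x":-0.002,"y":0.001,"z":0.12,"turn":0},{"x":-0.002,"y":0.001,"z":0.145,"turn":0},{"x":-0.002,"y":0.001,"z":0.158,"turn":0},{"x":-0.002,"y":0.001,"z":0.16,"turn":0},{"x":-0.002,"y":0.001,"z":0.16,"turn":0}]'
python3 -m crank '[{"x":0,"y":0,"z":0,"turn":0},{"x":0,"y":0,"z":0,"turn":0},{"x":0,"y":0,"z":0,"turn":0},{"x":0,"y":0,"z":0,"turn":0},{"x":0,"y":0,"z":0,"turn":0},{"x":0,"y":0,"z":0,"turn":0}]' 0.04 20
python3 -m crank '[{"x":0,"y":0,"z":-0.02,"turn":0},{"x":0,"y":0,"z":-0.06,"turn":0},{"x":0,"y":0,"z":-0.11,"turn":0},{"x":0,"y":0,"z":-0.16,"turn":0},{"x":0,"y":0,"z":-0.18,"turn":0},{"x":0,"y":0,"z":-0.18,"turn":0},{"x":0,"y":0,"z":-0.18,"turn":0}]'
python3 - <<'E'
from h import *
print(tomove((.578,-.0193,.106)).round(4))
E
```

```text
time_s: 12.15
tool_pos: [0.4814, -0.2779, 0.0359]
tool_rot: [179.9, -0.1, 14.2]
force: [-0.1, -0.4, 0.3]
grip_width: 0.0871
grasp_force: 0.0
time_s: 12.9
tool_pos: [0.4807, -0.2773, 0.0352]
tool_rot: [-180.0, 0.0, 14.2]
force: [-2.1, 2.2, 4.0]
grip_width: 0.0578
grasp_force: 20.0
time_s: 13.78
tool_pos: [0.4798, -0.2773, 0.2132]
tool_rot: [-179.9, 0.1, 14.2]
force: [0.2, 0.1, -1.7]
grip_width: 0.0572
grasp_force: 20.0
[ 0.1587 -0.2258  0.1073]
```

```bash
python3 -m crank '[{"x":0.03,"y":-0.04,"z":0,"turn":0},{"x":0.06,"y":-0.085,"z":0,"turn":0},{"x":0.09,"y":-0.13,"z":0,"turn":0},{"x":0.12,"y":-0.175,"z":0,"turn":0},{"x":0.145,"y":-0.21,"z":0,"turn":0},{"x":0.158,"y":-0.226,"z":0.02,"turn":0},{"x":0.158,"y":-0.226,"z":0.05,"turn":0},{"x":0.158,"y":-0.226,"z":0.08,"turn":0},{"x":0.158,"y":-0.226,"z":0.08,"turn":0},{"x":0.158,"y":-0.226,"z":0.08,"turn":0}]'
python3 - <<'E'
from h import *
print(tomove((.578,-.0193,.105)).round(4)); grab("side","d8"); im=cv2.imread("pics/d8.png"); cv2.imwrite("pics/d8c.png",cv2.resize(im[60:260,160:460],None,fx=2.4,fy=2.4))
E
```

```text
time_s: 15.02
tool_pos: [0.5786, -0.0197, 0.1351]
tool_rot: [-180.0, 0.0, 14.2]
force: [0.5, 0.6, -2.0]
grip_width: 0.0574
grasp_force: 20.0
[-0.0005 -0.0005  0.0301]
```

View pics/d8c.png

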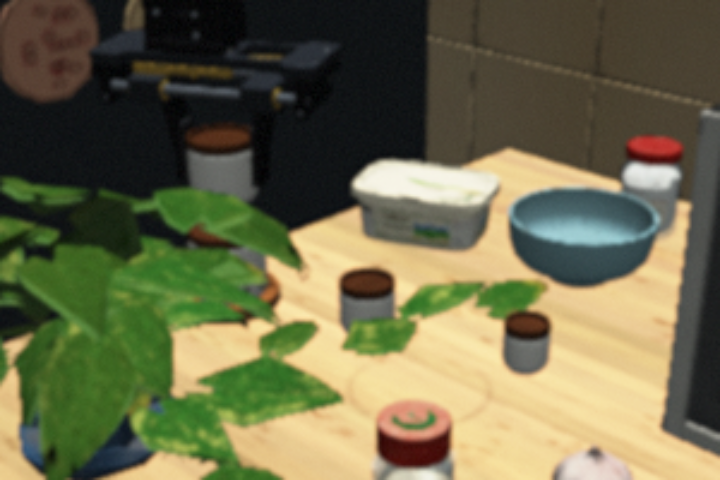

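The side crop shows the second jar hanging upright at (222,165), with the largest jar's lid just below it at (215,235). I lower it.

```bash
python3 -m crank '[{"x":0,"y":0,"z":0.01,"turn":0},{"x":0,"y":0,"z":0.02,"turn":0},{"x":0,"y":0,"z":0.025,"turn":0},{"x":0,"y":0,"z":0.028,"turn":0},{"x":0,"y":0,"z":0.03,"turn":0},{"x":0,"y":0,"z":0.03,"turn":0},{"x":0,"y":0,"z":0.03,"turn":0}]'
```

```text
time_s: 15.95
tool_pos: [0.5787, -0.0197, 0.1053]
tool_rot: [180.0, -0.0, 14.2]
force: [0.6, 0.5, -1.5]
grip_width: 0.0571
grasp_force: 20.0
```

```bash
python3 -m crank '[{"x":0,"y":0,"z":0.001,"turn":0},{"x":0,"y":0,"z":0.001,"turn":0},{"x":0,"y":0,"z":0.001,"turn":0}]'
```

```text
time_s: 16.32
tool_pos: [0.5789, -0.0197, 0.1053]
tool_rot: [180.0, -0.0, 14.2]
force: [-1.6, 0.3, 6.1]
grip_width: 0.0574
grasp_force: 20.0
```

```bash
python3 -m crank '[{"x":0,"y":0,"z":0,"turn":0},{"x":0,"y":0,"z":0,"turn":0},{"x":0,"y":0,"z":0,"turn":0},{"x":0,"y":0,"z":0,"turn":0},{"x":0,"y":0,"z":-0.03,"turn":0},{"x":0,"y":0,"z":-0.08,"turn":0},{"x":0,"y":0,"z":-0.13,"turn":0},{"x":0,"y":0,"z":-0.16,"turn":0},{"x":0,"y":0,"z":-0.16,"turn":0},{"x":0,"y":0,"z":-0.16,"turn":0}]' 0.087
python3 - <<'E'
from m import *
H["S"]=.126
im,c,r=lids(dict(S=(.578,-.0195)),"w9")
print("T",tomove((.592,-.152,.19)).round(4))
E
```

```text
time_s: 17.58
tool_pos: [0.578, -0.0198, 0.263]
tool_rot: [-180.0, 0.1, 14.2]
force: [-0.5, -0.2, -0.6]
grip_width: 0.0867
grasp_force: 0.0
S [315.9 183.8] [ 0.5842 -0.0187  0.126 ] diam mm [57.4 63.7] shift [0.0068 0.0005 0.1366]
T [-0.0184  0.1316  0.0725]
```

View pics/w9.png

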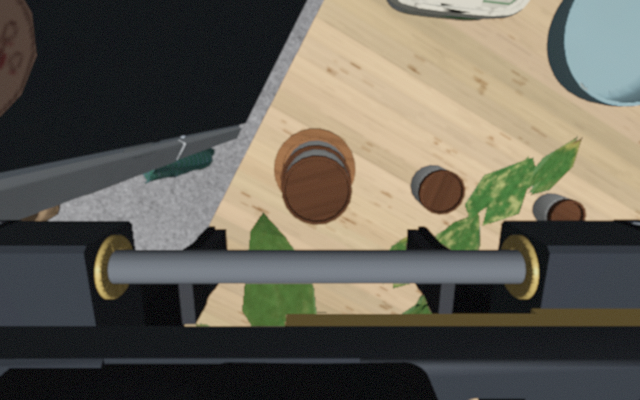

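The second jar is seated: its lid is at about (316,189), with the largest's rim just behind it. For the third jar I turn the tool by 46° so the gripper body clears the tower.

```bash
python3 -m crank '[{"x":0,"y":0.02,"z":0,"turn":-0.15},{"x":-0.005,"y":0.05,"z":0,"turn":-0.3},{"x":-0.01,"y":0.08,"z":0,"turn":-0.45},{"x":-0.015,"y":0.11,"z":0.0,"turn":-0.6},{"x":-0.018,"y":0.132,"z":0.0,"turn":-0.75},{"x":-0.018,"y":0.132,"z":0.03,"turn":-0.8},{"x":-0.018,"y":0.132,"z":0.06,"turn":-0.8},{"x":-0.018,"y":0.132,"z":0.075,"turn":-0.8},{"x":-0.018,"y":0.132,"z":0.075,"turn":-0.8},{"x":-0.018,"y":0.132,"z":0.075,"turn":-0.8},{"x":-0.018,"y":0.132,"z":0.075,"turn":-0.8}]'
python3 - <<'E'
from m import *
im,c,r=lids(G,"w10",names="T"); print(tomove((r["T"][0],r["T"][1],.030)).round(4), env.get_obs()["qpos"].round())
E
```

```text
time_s: 19.0
tool_pos: [0.5942, -0.1521, 0.1904]
tool_rot: [179.9, -0.0, 60.0]
force: [0.5, -0.0, 0.0]
grip_width: 0.0873
grasp_force: 0.0
T [312.7 189.7] [ 0.592  -0.1507  0.048 ] diam mm [45.7 46.1] shift [ 0.0002 -0.0027  0.1422]
[ 0.0002 -0.0028  0.1602] [ 42.  19. -37.  92.  12.  73. -27.]
```

View pics/w10.png

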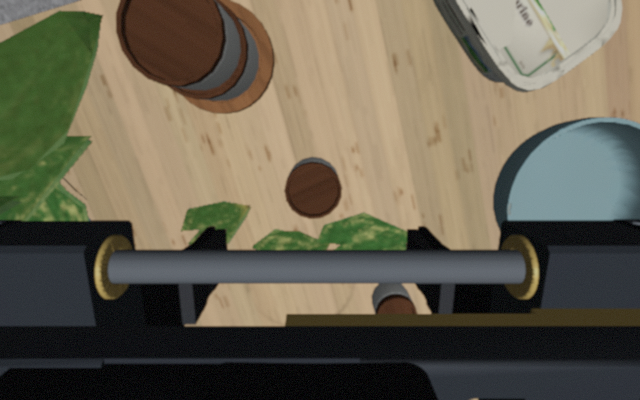

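The third jar is at (313,190) with clear space for both fingers, and the tower is at (175,45). I descend and grip.

```bash
python3 -m crank '[{"x":0,"y":-0.002,"z":0.03,"turn":0},{"x":0,"y":-0.0025,"z":0.06,"turn":0},{"x":0,"y":-0.0025,"z":0.09,"turn":0},{"x":0,"y":-0.0025,"z":0.12,"turn":0},{"x":0,"y":-0.0025,"z":0.145,"turn":0},{"x":0,"y":-0.0025,"z":0.158,"turn":0},{"x":0,"y":-0.0025,"z":0.16,"turn":0},{"x":0,"y":-0.0025,"z":0.16,"turn":0}]'
python3 -m crank '[{"x":0,"y":0,"z":0,"turn":0},{"x":0,"y":0,"z":0,"turn":0},{"x":0,"y":0,"z":0,"turn":0},{"x":0,"y":0,"z":0,"turn":0},{"x":0,"y":0,"z":0,"turn":0},{"x":0,"y":0,"z":0,"turn":0}]' 0.035 20
python3 -m crank '[{"x":0,"y":0,"z":-0.02,"turn":0},{"x":0,"y":0,"z":-0.06,"turn":0},{"x":0,"y":0,"z":-0.11,"turn":0},{"x":0,"y":0,"z":-0.16,"turn":0},{"x":0,"y":0,"z":-0.2,"turn":0},{"x":0,"y":0,"z":-0.2,"turn":0},{"x":0,"y":0,"z":-0.2,"turn":0}]'
python3 - <<'E'
from h import *
print(tomove((.5787,-.0197,.15)).round(4))
E
```

```text
time_s: 20.05
tool_pos: [0.592, -0.151, 0.03]
tool_rot: [179.9, -0.0, 60.0]
force: [-0.4, -0.5, 0.5]
grip_width: 0.0868
grasp_force: 0.0
time_s: 20.8
tool_pos: [0.5913, -0.151, 0.0291]
tool_rot: [180.0, 0.0, 60.0]
force: [-0.1, -0.3, -1.1]
grip_width: 0.0478
grasp_force: 20.0
time_s: 21.68
tool_pos: [0.5905, -0.1507, 0.2284]
tool_rot: [-179.9, 0.0, 60.0]
force: [-0.3, 0.1, -3.8]
grip_width: 0.0473
grasp_force: 20.0
[ 0.1077 -0.0755  0.0784]
```

```bash
python3 -m crank '[{"x":0.03,"y":-0.02,"z":0,"turn":0},{"x":0.06,"y":-0.045,"z":0,"turn":0},{"x":0.09,"y":-0.065,"z":0,"turn":0},{"x":0.1075,"y":-0.0755,"z":0,"turn":0},{"x":0.1075,"y":-0.0755,"z":0.02,"turn":0},{"x":0.1075,"y":-0.0755,"z":0.04,"turn":0},{"x":0.1075,"y":-0.0755,"z":0.055,"turn":0},{"x":0.1075,"y":-0.0755,"z":0.065,"turn":0},{"x":0.1075,"y":-0.0755,"z":0.065,"turn":0},{"x":0.1075,"y":-0.0755,"z":0.065,"turn":0}]'
python3 - <<'E'
from h import *
print(tomove((.5787,-.0197,.1505)).round(4))
E
```

```text
time_s: 22.92
tool_pos: [0.58, -0.0201, 0.1646]
tool_rot: [179.9, -0.0, 60.0]
force: [0.2, 0.4, -1.1]
grip_width: 0.0475
grasp_force: 20.0
[-0.0003 -0.0014  0.0141]
```

```bash
python3 -m crank '[{"x":0,"y":-0.001,"z":0.005,"turn":0},{"x":0,"y":-0.001,"z":0.009,"turn":0},{"x":0,"y":-0.001,"z":0.012,"turn":0},{"x":0,"y":-0.001,"z":0.0135,"turn":0},{"x":0,"y":-0.001,"z":0.0145,"turn":0},{"x":0,"y":-0.001,"z":0.0145,"turn":0},{"x":0,"y":-0.001,"z":0.0145,"turn":0}]'
```

```text
time_s: 23.8
tool_pos: [0.5787, -0.0195, 0.15]
tool_rot: [180.0, 0.0, 60.0]
force: [-2.6, 0.5, 3.0]
grip_width: 0.0474
grasp_force: 20.0
```

```bash
python3 -m crank '[{"x":0,"y":0,"z":0,"turn":0},{"x":0,"y":0,"z":0,"turn":0},{"x":0,"y":0,"z":0,"turn":0},{"x":0,"y":0,"z":0,"turn":0},{"x":0,"y":0,"z":-0.03,"turn":0},{"x":0,"y":0,"z":-0.08,"turn":0},{"x":0,"y":0,"z":-0.13,"turn":0},{"x":0,"y":0,"z":-0.16,"turn":0},{"x":0,"y":0,"z":-0.16,"turn":0},{"x":0,"y":0,"z":-0.16,"turn":0}]' 0.087
python3 - <<'E'
from m import *
H["T"]=.169
im,c,r=lids(dict(T=(.5787,-.0195)),"w11")
print("s",tomove((.5985,-.293,.185)).round(4))
E
```

```text
time_s: 25.05
tool_pos: [0.5783, -0.0196, 0.3086]
tool_rot: [-179.9, 0.0, 60.0]
force: [0.3, -0.6, -0.4]
grip_width: 0.0867
grasp_force: 0.0
T [315.4 177.8] [ 0.5828 -0.0102  0.169 ] diam mm [52.2 64.4] shift [ 0.0107 -0.0003  0.1391]
s [-0.2264  0.1545  0.1231]
```

View pics/w11.png

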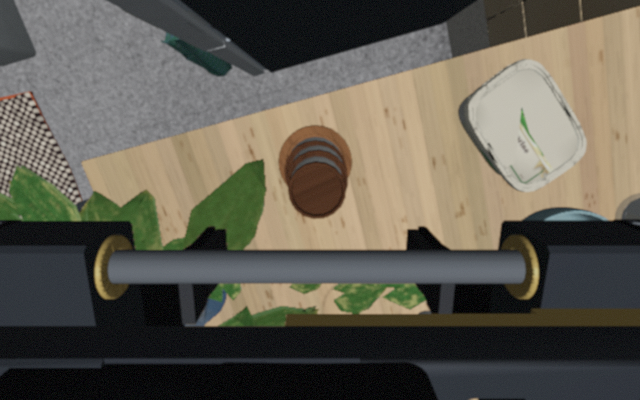

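The third jar's lid is at (316,188), and the rims below it are evenly concentric. On to the smallest.

```bash
python3 -m crank '[{"x":-0.03,"y":0.02,"z":0,"turn":0},{"x":-0.07,"y":0.05,"z":0,"turn":0},{"x":-0.11,"y":0.075,"z":0,"turn":0},{"x":-0.15,"y":0.1,"z":0.0,"turn":0},{"x":-0.19,"y":0.13,"z":0.02,"turn":0},{"x":-0.2265,"y":0.1545,"z":0.05,"turn":0},{"x":-0.2265,"y":0.1545,"z":0.09,"turn":0},{"x":-0.2265,"y":0.1545,"z":0.123,"turn":0},{"x":-0.2265,"y":0.1545,"z":0.123,"turn":0},{"x":-0.2265,"y":0.1545,"z":0.123,"turn":0},{"x":-0.2265,"y":0.1545,"z":0.123,"turn":0}]' 0.07
python3 - <<'E'
from m import *
im,c,r=lids(G,"w12",names="s"); print(tomove((r["s"][0],r["s"][1],.028)).round(4))
E
```

```text
time_s: 26.48
tool_pos: [0.6004, -0.293, 0.1885]
tool_rot: [179.8, -0.0, 60.0]
force: [-0.1, 0.5, 0.2]
grip_width: 0.0701
grasp_force: 0.0
s [314.3 189.5] [ 0.5991 -0.2931  0.042 ] diam mm [35.8 35.9] shift [-0.0006 -0.0015  0.1464]
[-0.0006 -0.0015  0.1604]
```

View pics/w12.png

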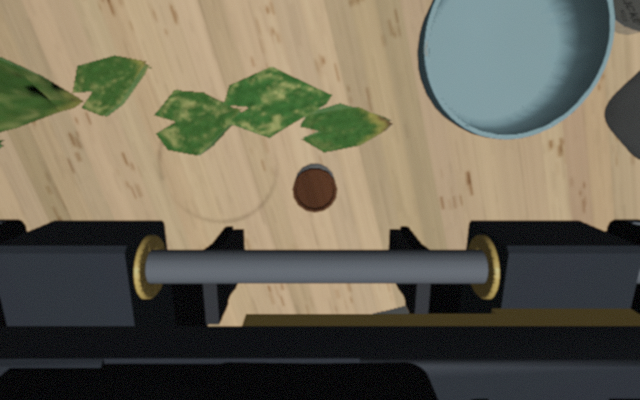

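The smallest jar is at (314,190), and both finger paths are free.

```bash
python3 -m crank '[{"x":0,"y":-0.0015,"z":0.03,"turn":0},{"x":-0.0005,"y":-0.0015,"z":0.06,"turn":0},{"x":-0.0005,"y":-0.0015,"z":0.09,"turn":0},{"x":-0.0005,"y":-0.0015,"z":0.12,"turn":0},{"x":-0.0005,"y":-0.0015,"z":0.145,"turn":0},{"x":-0.0005,"y":-0.0015,"z":0.155,"turn":0},{"x":-0.0005,"y":-0.0015,"z":0.158,"turn":0},{"x":-0.0005,"y":-0.0015,"z":0.158,"turn":0}]'
python3 -m crank '[{"x":0,"y":0,"z":0,"turn":0},{"x":0,"y":0,"z":0,"turn":0},{"x":0,"y":0,"z":0,"turn":0},{"x":0,"y":0,"z":0,"turn":0},{"x":0,"y":0,"z":0,"turn":0},{"x":0,"y":0,"z":0,"turn":0}]' 0.025 20
python3 -m crank '[{"x":0,"y":0,"z":-0.02,"turn":0},{"x":0,"y":0,"z":-0.06,"turn":0},{"x":0,"y":0,"z":-0.11,"turn":0},{"x":0,"y":0,"z":-0.16,"turn":0},{"x":0,"y":0,"z":-0.21,"turn":0},{"x":0,"y":0,"z":-0.24,"turn":0},{"x":0,"y":0,"z":-0.24,"turn":0},{"x":0,"y":0,"z":-0.24,"turn":0}]'
python3 - <<'E'
from h import *
print(tomove((.5787,-.0195,.192)).round(4))
E
```

```text
time_s: 27.52
tool_pos: [0.5986, -0.2929, 0.0298]
tool_rot: [179.9, 0.0, 60.0]
force: [-0.9, 0.3, 0.4]
grip_width: 0.0701
grasp_force: 0.0
time_s: 28.28
tool_pos: [0.5979, -0.2928, 0.0287]
tool_rot: [180.0, 0.0, 60.0]
force: [0.6, -0.8, 0.8]
grip_width: 0.0375
grasp_force: 20.0
time_s: 29.28
tool_pos: [0.5973, -0.2923, 0.2679]
tool_rot: [-179.9, 0.0, 60.0]
force: [0.3, -0.0, -1.4]
grip_width: 0.0374
grasp_force: 20.0
[ 0.2271 -0.1522  0.076 ]
```

```bash
python3 -m crank '[{"x":0.03,"y":-0.02,"z":0,"turn":0},{"x":0.07,"y":-0.045,"z":0,"turn":0},{"x":0.11,"y":-0.07,"z":0,"turn":0},{"x":0.15,"y":-0.1,"z":0,"turn":0},{"x":0.19,"y":-0.13,"z":0,"turn":0},{"x":0.22,"y":-0.147,"z":0,"turn":0},{"x":0.227,"y":-0.152,"z":0.015,"turn":0},{"x":0.227,"y":-0.152,"z":0.035,"turn":0},{"x":0.227,"y":-0.152,"z":0.055,"turn":0},{"x":0.227,"y":-0.152,"z":0.06,"turn":0},{"x":0.227,"y":-0.152,"z":0.06,"turn":0},{"x":0.227,"y":-0.152,"z":0.06,"turn":0}]'
python3 - <<'E'
from h import *
print(tomove((.5787,-.0195,.193)).round(4))
E
```

```text
time_s: 30.78
tool_pos: [0.5801, -0.0203, 0.2092]
tool_rot: [179.9, -0.0, 60.0]
force: [0.2, -0.3, -1.1]
grip_width: 0.0372
grasp_force: 20.0
[ 0.     -0.0016  0.0162]
```

```bash
python3 -m crank '[{"x":0,"y":-0.001,"z":0.005,"turn":0},{"x":0,"y":-0.001,"z":0.01,"turn":0},{"x":0,"y":-0.001,"z":0.013,"turn":0},{"x":0,"y":-0.001,"z":0.015,"turn":0},{"x":0,"y":-0.001,"z":0.0165,"turn":0},{"x":0,"y":-0.001,"z":0.0165,"turn":0},{"x":0,"y":-0.001,"z":0.0165,"turn":0}]'
```

```text
time_s: 31.65
tool_pos: [0.5788, -0.0195, 0.1926]
tool_rot: [180.0, 0.0, 60.0]
force: [-1.2, -0.4, 4.4]
grip_width: 0.0369
grasp_force: 20.0
```

Contact is at the expected height. I release and retreat.

```bash
python3 -m crank '[{"x":0,"y":0,"z":0,"turn":0},{"x":0,"y":0,"z":0,"turn":0},{"x":0,"y":0,"z":0,"turn":0},{"x":0,"y":0,"z":0,"turn":0},{"x":0,"y":0,"z":-0.03,"turn":0},{"x":0,"y":0,"z":-0.07,"turn":0},{"x":0,"y":0,"z":-0.11,"turn":0},{"x":0,"y":0,"z":-0.14,"turn":0},{"x":0,"y":0,"z":-0.14,"turn":0},{"x":0,"y":0,"z":-0.14,"turn":0}]' 0.075
python3 - <<'E'
from h import *
a,_=grab("wrist"); b,_=grab("side")
f=lambda i:cv2.resize(i,(400,400))
cv2.imwrite("pics/fin.png",np.hstack([f(a[80:260,220:420]),f(b[60:260,160:360])])[:,:,::-1])
E
```

```text
time_s: 32.9
tool_pos: [0.5783, -0.0196, 0.3312]
tool_rot: [-179.9, 0.0, 60.0]
force: [0.0, 0.9, -0.2]
grip_width: 0.0751
grasp_force: 0.0
```

View pics/fin.png

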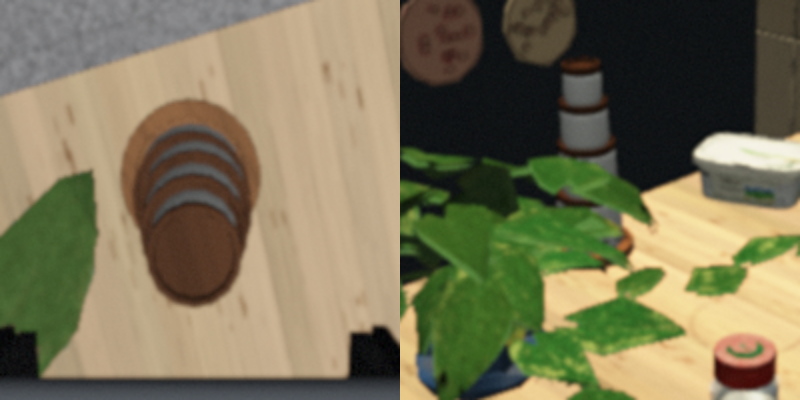

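The tower stands straight in both views: from above the rims are even around (195,250), and from the side it is upright at (585,130). I hand it in.

```bash
python3 -c "
from cell import env
print(env.sign_off())"
```

```text
the job is handed in; nothing more can be done
None
```

The four-jar tower is standing free on the stand and the job is handed in at about 33 s; the arm never touched the garlic or spice jar as far as I could see, but the hand-in returned no verdict.

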